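Find the free hatch cover of a bench well and push it open

ROBOT

A 6-joint arm with a two-finger parallel gripper is mounted at the origin on a cart in front of the work surface, level with it; the furniture and walls round the work are solid. World frame = base frame: x ahead of the robot, y to its left, z up, the work surface at z = 0. Lengths are in m, angles in degrees, forces in N, time in s.
With the tool pointing down it reaches from about 0.325 to 0.85 m from the base axis. Payload 15.5 kg.
Tool frame: the origin (TCP) lies at the very end of the fingers, on their centre line; the grasp point (between the pads) lies arm.grip_depth behind it (arm.grip_depth is the distance from the TCP to the grasp point, in m); z points along the fingers, y is the direction in which the jaws open and shut (so a half turn about z gives the same grasp; the last joint's range is limited). The gripper opens to 91 mm and grips with 3 to 60 N. Pads are 32 mm wide; open, the fingers measure 118 mm over their backs; the gripper's body (76 mm by 178 mm) begins 60 mm behind the grasp point.
Start: joints at [-75.774, 28.281, 77.091, -0, 74.628, -5.472], TCP at [0.211, -0.588, 0.214] pointing down, gripper open.
Joint ranges: [-166.48, 166.48], [-47.26, 123.95], [12.59, 153.08], [-70.14, 250.14], [6.76, 159.57], [-176.63, 176.63]. Speed limits (degrees/s): [108.29, 108.29, 147.25, 172.46, 172.46, 172.46].

INTERFACE

Orientations are given as a 3x3 rotation matrix whose columns are the frame's x, y, z axes.
In Python, from rig import arm gives the robot as it stands. Calls block until the motion is done:
- arm.move_to(position, orientation): joint-space move of the TCP to a pose.
- arm.move_l(position, orientation=None, feed=0.15): straight line of the TCP; orientation=None keeps the orientation; feed is the mean speed in m/s.
- arm.move_joints(angles): joint-space move.
- arm.grip(opening): finger opening in m; the grip force is fixed at half the most; returns when the fingers have stopped.
- arm.sleep(seconds).
- arm.solve_ik(position, orientation): joint angles nearest the present ones, or None.
- arm.snapshot(name): name is "side" or "top" or "wrist"; returns the picture (480x640x3 uint8, red, green, blue); there is no depth.
- arm.get_calibration(name): a dict with "intrinsics" (3x3 intrinsics, pixels), "cam_to_world" (4x4, takes a point from camera to world coordinates). Camera axes: x right, y down, z forward; pixel columns grow to the right and rows downward; lengths in m; the calibration is good to about 2 mm. A picture is of the moment at which its call begins: read the wrist's pose just before it. get_calibration takes no time and is no camera call; for the wrist camera it gives the pose at the moment of the call.
A pose or a line that the arm cannot do raises arm.Unreachable and nothing moves.
- arm.sign_off(): hands the job in, once; it reports no verdict.
Readings, each from a call of its own:
- arm.current_t(): time.
- arm.current_joint_positions(): joint angles.
- arm.current_dq(): joint speeds.
- arm.current_tau(): joint torques, N m.
- arm.current_ee_pos(): TCP position.
- arm.current_tool_rot(): TCP orientation.
- arm.current_force(): force on the tool from outside, world axes, zero at the start.
- arm.current_torque(): the same for the moment, N m.
- arm.current_width(): finger opening in m.
Only numpy, scipy, OpenCV 4.12 (cv2) and the standard library are available. Lean on these libraries where they do the work, as an engineer would, in place of code of your own. Each camera call takes 0.05 s, during which the arm holds its last target.

TASK

Three of the four identical grey covers on the plywood well are packed from below. With a fingertip, press the black pads on the covers, without forcing those that stay firm, until you find the one that rocks; then push its near half down until that cover stands wide open, tipped past 45 degrees, and leave it so. Only press: do not pinch, pry or lift a cover, and leave the things lying on and around the well where they are.

Things in the scene. Friction and masses are not known exactly. Their poses are not given: they have to be found in the camera images.
- well: plywood box fixed on the bench, 190 deep (x) x 390 wide (y) x 90 mm high; its top holds four identical grey covers in a row, flush with it. Origin: centre of the underside; x away from the robot at yaw 0, z up. Cover centres at y = +120, +40, -40, -120 mm, 8 mm partitions between, 37 mm wide end lands. The cells below (floor 6 mm above the bench) are hidden
- cover_1 (a joint): tilt of the leftmost cover (140 x 68 x 9 mm) about pins along y at its mid-length: 0 = shut, flush; grows as the near half (towards the robot) goes down into the well; its stop is at 1.25 rad. Pressing the far half of a shut cover does nothing. A free cover needs about 2.5 N at its pad and stays where left; a packed one gives 3 mm at 7 N, then never over 0.2 rad
- cover_1_pad (a point): top centre of the black round pad (24 mm across, 1 mm high) on the near half of the leftmost cover, 45 mm from the pivot line and 5.5 mm above it, 25 mm from the near edge; moves with the cover. x: along the cover to its far edge, z: its upward normal. At 0.9 rad it is 37 mm lower and 13 mm farther on than when shut
- cover_2 (a joint): tilt of the second from the left cover (140 x 68 x 9 mm) about pins along y at its mid-length: 0 = shut, flush; grows as the near half (towards the robot) goes down into the well; its stop is at 1.25 rad. Pressing the far half of a shut cover does nothing. A free cover needs about 2.5 N at its pad and stays where left; a packed one gives 3 mm at 7 N, then never over 0.2 rad
- cover_2_pad (a point): top centre of the black round pad (24 mm across, 1 mm high) on the near half of the second from the left cover, 45 mm from the pivot line and 5.5 mm above it, 25 mm from the near edge; moves with the cover. x: along the cover to its far edge, z: its upward normal. At 0.9 rad it is 37 mm lower and 13 mm farther on than when shut
- cover_3 (a joint): tilt of the third from the left cover (140 x 68 x 9 mm) about pins along y at its mid-length: 0 = shut, flush; grows as the near half (towards the robot) goes down into the well; its stop is at 1.25 rad. Pressing the far half of a shut cover does nothing. A free cover needs about 2.5 N at its pad and stays where left; a packed one gives 3 mm at 7 N, then never over 0.2 rad
- cover_3_pad (a point): top centre of the black round pad (24 mm across, 1 mm high) on the near half of the third from the left cover, 45 mm from the pivot line and 5.5 mm above it, 25 mm from the near edge; moves with the cover. x: along the cover to its far edge, z: its upward normal. At 0.9 rad it is 37 mm lower and 13 mm farther on than when shut
- cover_4 (a joint): tilt of the rightmost cover (140 x 68 x 9 mm) about pins along y at its mid-length: 0 = shut, flush; grows as the near half (towards the robot) goes down into the well; its stop is at 1.25 rad. Pressing the far half of a shut cover does nothing. A free cover needs about 2.5 N at its pad and stays where left; a packed one gives 3 mm at 7 N, then never over 0.2 rad
- cover_4_pad (a point): top centre of the black round pad (24 mm across, 1 mm high) on the near half of the rightmost cover, 45 mm from the pivot line and 5.5 mm above it, 25 mm from the near edge; moves with the cover. x: along the cover to its far edge, z: its upward normal. At 0.9 rad it is 37 mm lower and 13 mm farther on than when shut
- cutter: yellow snap-off cutter, 22x156x19 mm, lying on the well's left end land (top 90 mm above the table), lengthwise along x of the well; loose, a bystander. Origin: centre of its underside
- eraser: white and blue eraser, 21x46x13 mm, on the well's right end land; loose, a bystander. Origin: centre of its underside
- tape_measure: dark pocket tape measure, 60x74x28 mm, on the table to the right of the well; loose, a bystander. Origin: centre of its underside
- sanding_block: cork sanding block, 96x63x30 mm, on the table to the left of the well; loose, a bystander. Origin: centre of its underside
- screwdriver: screwdriver with a red ball grip, 34x160x32 mm, on the table behind the well; loose, a bystander. Origin: centre of its underside

How it is judged:
By the outcome, as a careful person would: the job done as asked, in the order asked, and still so for the second after the job is handed in, with the robot touching nothing.
It also fails if it takes over 45 s, if anything falls off the work surface, if the arm or the gripper's body presses on something with over 40 N, if the wrist force passes 120 N, or if a joint passes its speed limit or range.

## Working session

There is one attempt and no reset: what is moved stays moved. The work goes in short steps, each a Python script; the robot and the scene stay as the last script left them, time stands still between calls to the robot, and variables do not carry over. Pictures are saved under pics/ and viewed, and the job is handed in when it is done.

```bash
ls; mkdir -p pics; python3 - <<'E'
from rig import arm
import cv2
for n in("top","side","wrist"):
    im=arm.snapshot(n); cv2.imwrite(f"pics/{n}0.png",im[:,:,::-1])
    c=arm.get_calibration(n); print(n,c["intrinsics"].round(1).tolist(),c["cam_to_world"].round(3).tolist())
print(arm.current_t(),arm.grip_depth,arm.current_force(),arm.current_tool_rot())
E
```

```text
pics
top [[457.3, 0.0, 324.9], [0.0, 457.3, 235.0], [0.0, 0.0, 1.0]] [[0.026, -0.996, 0.091, 0.491], [-1.0, -0.027, -0.01, 0.023], [0.012, -0.09, -0.996, 1.016], [0.0, 0.0, 0.0, 1.0]]
side [[481.1, 0.0, 328.1], [0.0, 481.1, 237.6], [0.0, 0.0, 1.0]] [[-0.983, -0.082, 0.163, 0.411], [-0.181, 0.558, -0.81, 0.878], [-0.025, -0.826, -0.564, 0.692], [0.0, 0.0, 0.0, 1.0]]
wrist [[354.3, 0.0, 322.4], [0.0, 354.3, 239.3], [0.0, 0.0, 1.0]] [[0.337, -0.911, -0.237, 0.279], [-0.942, -0.326, -0.084, -0.564], [-0.001, 0.252, -0.968, 0.385], [0.0, 0.0, 0.0, 1.0]]
0.15 0.0188 [-0.45592128  0.49330376 -0.0909608 ] [[ 9.41474832e-01  3.37083186e-01 -2.56782165e-04]
 [ 3.37083278e-01 -9.41474396e-01  9.08275662e-04]
 [ 6.44106209e-05 -9.41675650e-04 -9.99999555e-01]]
```

View pics/top0.png

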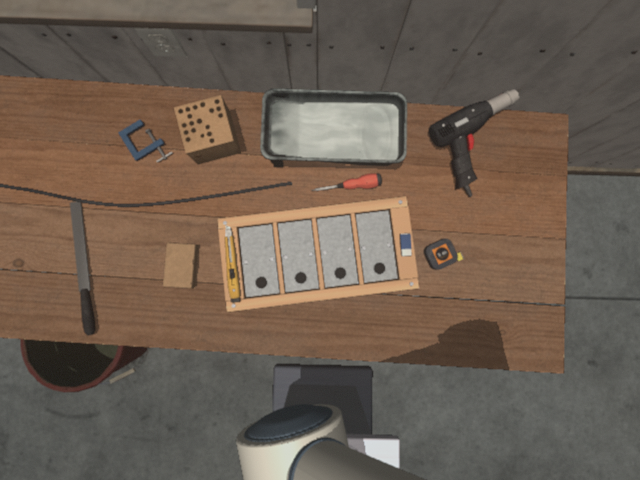

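View pics/side0.png

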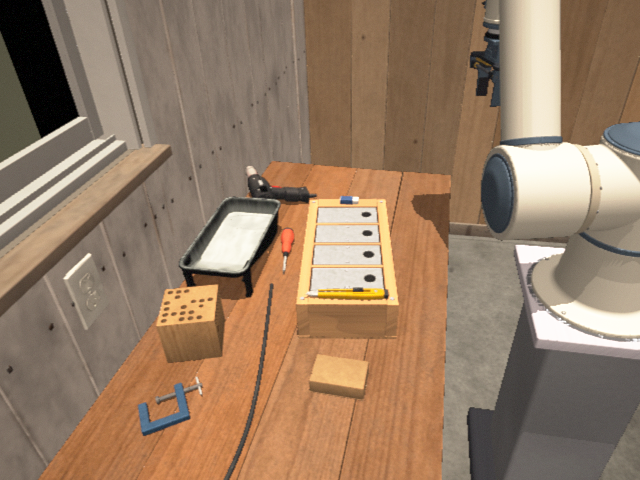

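```bash
cat > h.py <<'E'
import numpy as np, cv2
def cast(cal,uv,z):
    K,T=cal["intrinsics"],cal["cam_to_world"]
    d=T[:3,:3]@np.linalg.solve(K,[uv[0],uv[1],1]); o=T[:3,3]
    return o+d*(z-o[2])/d[2]
def pads(im,box):
    g=im.max(2); m=np.zeros(g.shape,np.uint8); x0,y0,x1,y1=box
    m[y0:y1,x0:x1]=(g[y0:y1,x0:x1]<55)*255
    n,l,s,c=cv2.connectedComponentsWithStats(m)
    return [(c[i],s[i]) for i in range(1,n) if s[i,4]>40]
E
python3 - <<'E'
from h import *
from rig import arm
for n,box in(("top",(240,250,400,298)),("side",(345,205,385,287))):
    im=cv2.imread(f"pics/{n}0.png"); cal=arm.get_calibration(n)
    for c,s in pads(im,box): print(n,c.round(1),s[2:],cast(cal,c,.091).round(4))
E
```

```text
(no output)
```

View pics/wrist0.png

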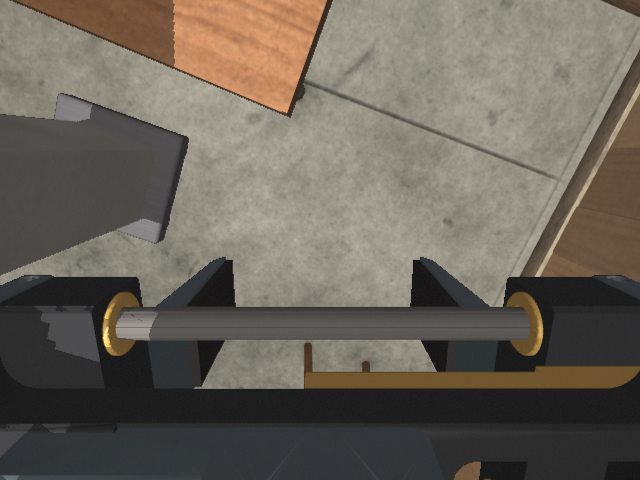

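The top view shows the pads near (261,282), (301,278), (340,273) and (379,268). The wrist view shows only the floor and the open fingers. My mask found nothing, so I'm checking the pixel values.

```bash
python3 - <<'E'
from h import *
from rig import arm
im=cv2.imread("pics/top0.png"); print(im[282,261],im[273,340],im[282,250:272].max(1)); im=cv2.imread("pics/side0.png");print(im[278,370])
E
sed -i 's/<55)/<T)/; s/def pads(im,box)/def pads(im,box,T=75)/; s/]>40/]>25/' h.py
python3 - <<'E'
from h import *
from rig import arm
for n,box in(("top",(245,250,395,292)),("side",(355,205,380,287))):
    im=cv2.imread(f"pics/{n}0.png"); cal=arm.get_calibration(n)
    for c,s in pads(im,box): print(n,c.round(1),s,cast(cal,c,.091).round(4))
E
```

```text
[53 56 61] [54 57 61] [170 171 171 168 166 123  68  57  61  61  62  61  63  60  62  59  72 137
 165 166 166 166]
[54 58 62]
top [379.3 267.7] [375 263  10  10  77] [ 0.512  -0.0983  0.091 ]
top [339.9 272.6] [335 268  10  10  78] [ 0.5    -0.0189  0.091 ]
top [300.5 277.5] [296 273  10  10  79] [0.4882 0.0602 0.091 ]
top [260.9 282.2] [256 278  11  10  83] [0.4767 0.1393 0.091 ]
side [366.8 232.7] [363 231   8   4  26] [ 0.5021 -0.0173  0.091 ]
side [368.  253.9] [364 252   9   5  37] [0.4902 0.0622 0.091 ]
side [369.3 278.1] [365 276  10   5  44] [0.4786 0.1416 0.091 ]
```

```bash
cat >> h.py <<'E'
yaw=np.radians(8.45); wx=np.array([np.cos(yaw),np.sin(yaw),0]); wy=np.array([-np.sin(yaw),np.cos(yaw),0])
R=np.column_stack([wx,-wy,[0,0,-1]])
PAD={4:np.array([.5125,-.0975,.091]),3:np.array([.501,-.018,.091]),2:np.array([.489,.061,.091]),1:np.array([.4775,.1402,.091])}
def fz(arm): return np.mean([arm.current_force()[2] for _ in range(3)])
def test(arm,i):
    p=PAD[i].copy(); 
    p[2]=.12; arm.move_l(p,R,feed=.2); p[2]=.096; arm.move_l(p,R,feed=.06); arm.sleep(.1)
    f0=fz(arm); print(i,"t",round(arm.current_t(),2),"f0",f0.round(2)); zc=None; res=None
    while True:
        p[2]-=.0007; arm.move_l(p,R,feed=.01); arm.sleep(.03)
        f=fz(arm)-f0; z=arm.current_ee_pos()[2]
        if zc is None and abs(f)>1.0: zc=z
        print(f"z {z*1000:.2f} f {f:.2f}")
        if abs(f)>5: res="firm";break
        if zc and zc-z>.0042: res="free";break
        if z<.083: res="low";break
    print(i,res,"t",round(arm.current_t(),2)); return res
E
python3 - <<'E'
from h import *
from rig import arm
arm.grip(0.0)
p=PAD[4].copy();p[2]=.17
arm.move_to(p,R); print(arm.current_t(),arm.current_ee_pos(),arm.current_width(),arm.current_joint_positions())
p[2]=.11; arm.move_l(p,R)
for n in("side","wrist"): cv2.imwrite(f"pics/{n}1.png",arm.snapshot(n)[:,:,::-1])
print(arm.current_t(),arm.current_force())
E
```

```text
3.5917 [ 0.51259954 -0.09822854  0.17006629] 0.0002875855213371857 [-1.73996443e+01  2.29885958e+01  9.47519995e+01 -8.93729711e-03
  6.22433087e+01  6.41945841e+01]
4.2417 [ 0.44541824 -0.08435266 -0.80475563]
```

View pics/side1.png

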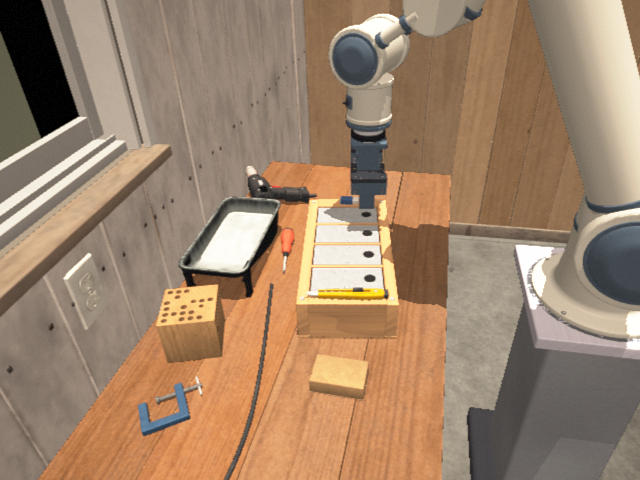

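View pics/wrist1.png

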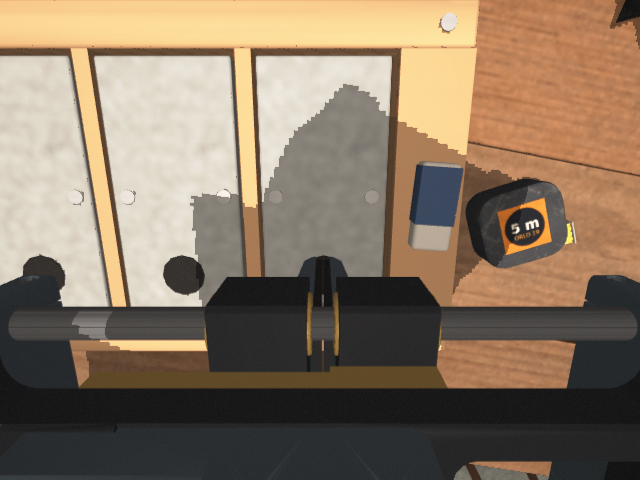

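The closed fingertip is lined up over cover 4's pad at about (325,270) in the wrist view, and the eraser at (437,205) is clear. Now pressing it gently.

```bash
python3 - <<'E'
from h import *
from rig import arm
i=4
r=test(arm,i)
if r=="firm":
    p=PAD[i].copy(); p[2]=.12; arm.move_l(p,R,feed=.1)
E
```

```text
4 t 5.14 f0 -0.06
z 95.44 f -0.25
z 94.58 f -0.52
z 93.85 f 1.22
z 93.17 f 0.63
z 92.47 f 0.01
z 91.76 f -0.14
z 91.11 f -0.36
z 90.45 f 2.04
z 89.82 f 6.55
4 firm t 7.69
```

```bash
cat >> h.py <<'E'
def fz(arm):
    v=[]
    for _ in range(4): v.append(arm.current_force()[2]); arm.sleep(.012)
    return np.mean(v)
def test(arm,i,start=.0925):
    p=PAD[i].copy(); 
    p[2]=.115; arm.move_l(p,R,feed=.2); p[2]=start; arm.move_l(p,R,feed=.06); arm.sleep(.15)
    f0=fz(arm); print(i,"t",round(arm.current_t(),2),"f0",f0.round(2)); res=None; over=0
    while res is None:
        p[2]-=.0005; arm.move_l(p,R,feed=.01)
        f=fz(arm)-f0; z=arm.current_ee_pos()[2]
        if f>4.5: arm.sleep(.08); g=fz(arm)-f0; print("  re",g.round(2)); f=min(f,g)
        print(f"z {z*1000:.2f} f {f:.2f}")
        if f>4.5: res="firm"
        elif z<.0862: res="free"
    print(i,res,"t",round(arm.current_t(),2)); return res
E
python3 - <<'E'
from h import *
from rig import arm
for i in (3,):
    r=test(arm,i)
    if r=="firm":
        p=PAD[i].copy(); p[2]=.115; arm.move_l(p,R,feed=.1)
    else: break
E
```

```text
3 t 9.4 f0 0.07
z 92.11 f -0.51
z 91.47 f 0.46
z 90.97 f -0.19
z 90.55 f 2.08
  re 4.77
z 90.12 f 4.77
3 firm t 10.93
```

```bash
python3 - <<'E'
from h import *
from rig import arm
for i in (2,1):
    r=test(arm,i)
    if r=="firm":
        p=PAD[i].copy(); p[2]=.115; arm.move_l(p,R,feed=.1)
    else: break
E
```

```text
2 t 12.59 f0 -0.23
z 92.09 f 0.27
z 91.49 f 0.94
z 90.98 f 0.79
z 90.53 f 1.40
z 89.99 f 2.30
z 89.49 f 2.31
z 88.96 f 2.05
z 88.45 f 1.97
z 87.97 f 1.97
z 87.49 f 2.43
z 86.96 f 2.30
z 86.49 f 2.31
z 85.97 f 2.07
2 free t 16.27
```

Cover 2 gives at about 2.3 N where 3 and 4 stiffened, so it's the free one. I'm continuing to push it straight down while watching the force.

```bash
python3 - <<'E'
from h import *
from rig import arm
p=PAD[2].copy()
for z in np.arange(.080,.0395,-.006):
    p[2]=z; arm.move_l(p,R,feed=.04); F=arm.current_force(); print(round(z,3),F.round(1))
    if np.linalg.norm(F)>10: print("stop");break
for n in("side","top","wrist"): cv2.imwrite(f"pics/{n}2.png",arm.snapshot(n)[:,:,::-1])
print(arm.current_t())
E
```

```text
0.08 [-0.4 -0.   0.9]
0.074 [-0.1  0.4  0.2]
0.068 [ 0.5  0.4 -0.6]
0.062 [ 0.2 -0.   0.3]
0.056 [ 0.2 -0.2 -0. ]
0.05 [-0.3  0.7  0.6]
0.044 [-0.2  0.5  0.1]
18.525
```

View pics/side2.png

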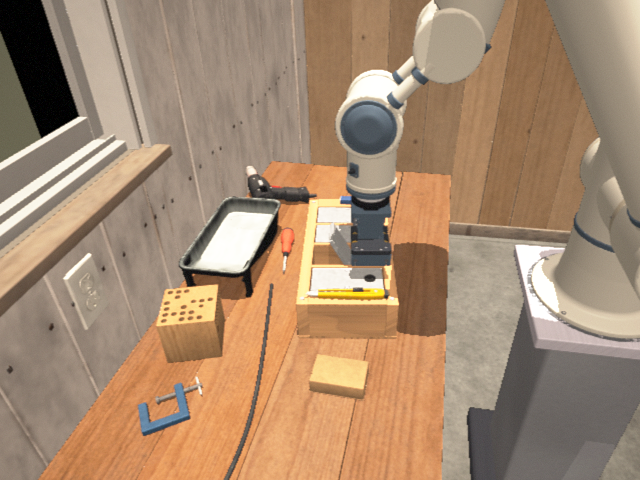

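View pics/wrist2.png

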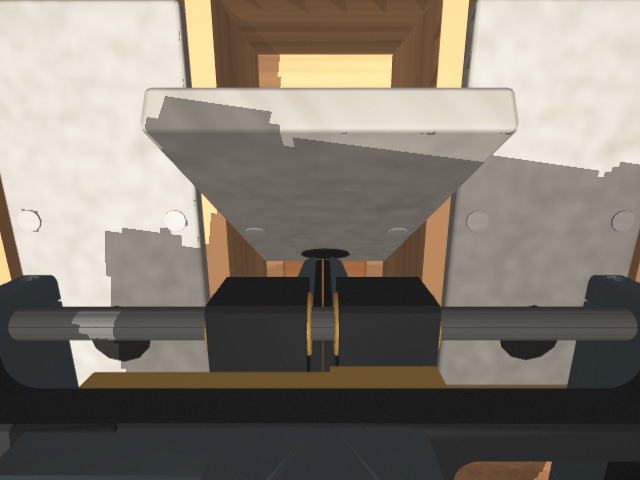

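View pics/top2.png

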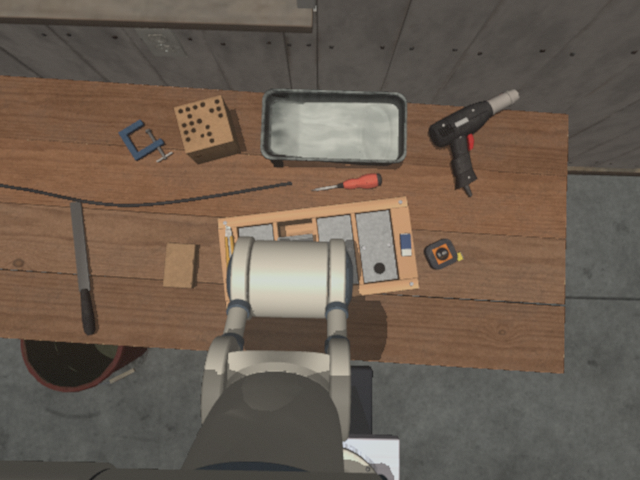

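```bash
python3 - <<'E'
from h import *
from rig import arm
c=arm.get_calibration("wrist");K,T=c["intrinsics"],c["cam_to_world"]
P=T[:3,:3]@(np.linalg.solve(K,[330,131,1])*.0644)+T[:3,3]
piv=PAD[2]+.045*wx; piv[2]=.0855
d=P-piv; print(P.round(3),"wx",d@wx,"dz",d[2],"ang",np.arctan2(d[2],d@wx)-np.arctan2(.0045,.07), arm.current_ee_pos(),arm.current_force())
E
```

```text
[0.563 0.07  0.148] wx 0.029949890909762956 dz 0.06237592423153658 ang 1.0589558866890616 [0.48902007 0.06100339 0.0439935 ] [-1.2354894  -0.02338191  0.36909256]
```

```bash
python3 - <<'E'
from h import *
from rig import arm
p=PAD[2].copy()
p[2]=.15; arm.move_l(p,R,feed=.1); p[2]=.2;arm.move_l(p,R,feed=.15)
cv2.imwrite("pics/wrist3.png",arm.snapshot("wrist")[:,:,::-1])
q=np.array([.38,-.25,.25]); arm.move_l(q,R,feed=.25); arm.sleep(.3)
for n in("side","top"): cv2.imwrite(f"pics/{n}3.png",arm.snapshot(n)[:,:,::-1])
print(arm.current_t(),arm.current_force())
E
python3 -c "
import cv2,numpy as np
a=cv2.imread('pics/top3.png')[150:330,140:500];b=cv2.imread('pics/top0.png')[150:330,140:500]
s=cv2.imread('pics/side3.png')[150:400,220:480]
cv2.imwrite('pics/c3.png',np.vstack([cv2.resize(a,(600,300)),cv2.resize(b,(600,300))]));cv2.imwrite('pics/s3.png',cv2.resize(s,None,fx=2.3,fy=2.3))"
```

```text
22.15 [0.06899151 0.29407801 0.11801997]
```

View pics/c3.png

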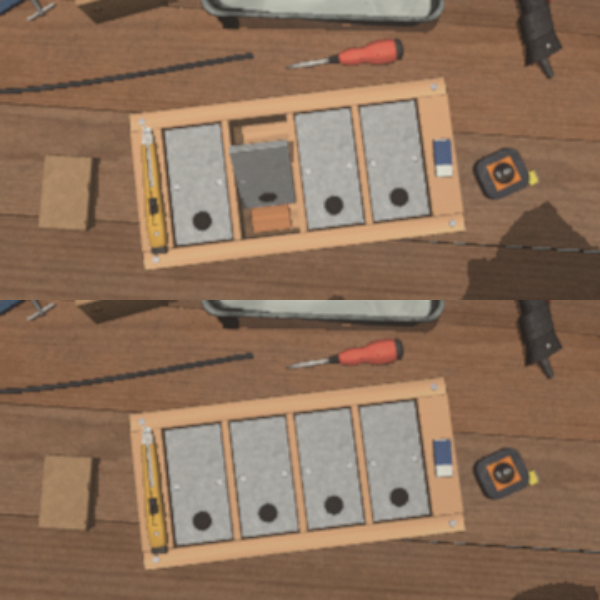

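View pics/s3.png

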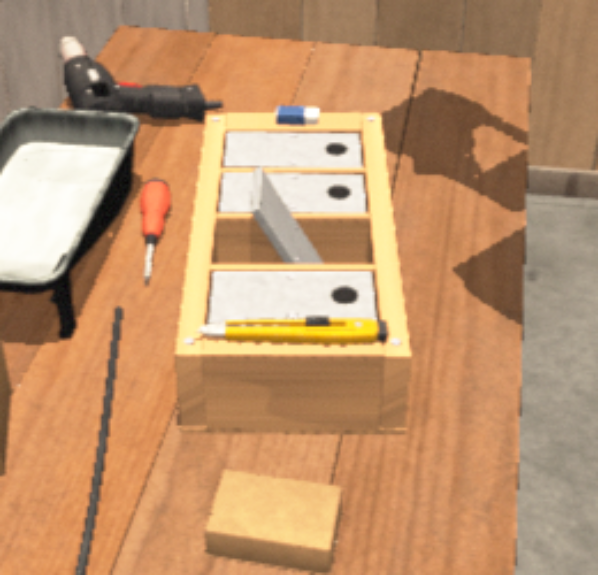

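View pics/wrist3.png

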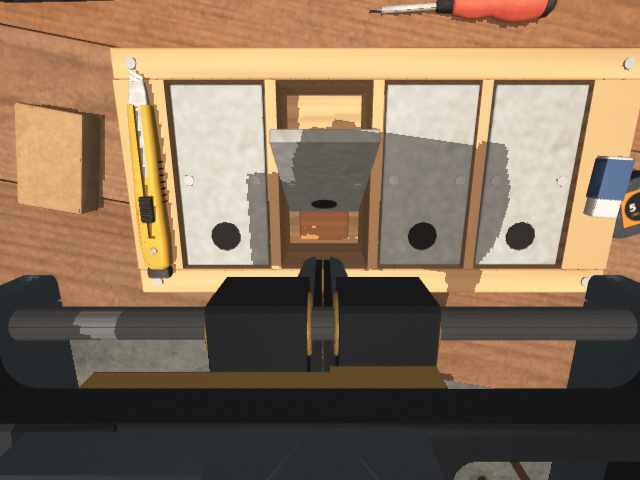

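```bash
python3 - <<'E'
from h import *
from rig import arm
im=cv2.imread("pics/top3.png"); c=[(c,s) for c,s in pads(im,(288,262,312,275),60)]; print(c)
cal=arm.get_calibration("top"); piv=PAD[2]+.045*wx
u=c[0][0] if c else (300.8,268.2)
for t in (.7,.8,.9,1.,1.1):
    z=.0855-.045*np.sin(t)+.0055*np.cos(t); x=-.045*np.cos(t)-.0055*np.sin(t)
    print(t,((cast(cal,u,z)-piv)@wx-x).round(4))
arm.sign_off(); print(arm.current_t())
E
```

```text
[]
0.7 0.0111
0.8 0.0085
0.9 0.0056
1.0 0.0023
1.1 -0.0012
the job is handed in; nothing more can be done
the job is handed in; nothing more can be done
```

Cover 2, second from the left, was the one that rocks. It now stands open at about 1.06 rad (61°), and the job is handed in.

- **Finding it:** With the closed fingertip I pressed the pads of covers 4, 3 and 2 in turn. Cover 4 stiffened to about 6.5 N and cover 3 to about 4.8 N, each within about 1 mm of contact, so I stopped there. Both were stiffer than the stated 3 mm at 7 N. Cover 2 gave way steadily at about 2.3 N. I didn't press cover 1, since cover 2 had already been found.
- **Opening it:** I pushed cover 2's near half straight down to about z = 44 mm. The force then read close to zero all the way, with no sign of the stop. I then withdrew straight up and moved clear.
- **Tilt checks:** The wrist view gave 1.06 rad with the finger still in. After withdrawing, the top view gave about 1.07 rad. That second figure uses a pad pixel I read by eye, because the colour mask missed the shaded pad. Both are well past 45° (0.785 rad).
- **Rest of the scene:** By eye, the last top and side pictures show the other covers shut, and the cutter, eraser, tape measure, sanding block and screwdriver where they were at the start. The last clock reading before handing in was about 22 s.

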